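# Put the tray of balance weights away in its dust cabinet

### The arm

A 6-joint arm with a two-finger parallel gripper is mounted at the origin on a cart in front of the work surface, level with it; the furniture and walls round the work are solid. World frame = base frame: x ahead of the robot, y to its left, z up, the work surface at z = 0. Lengths are in m, angles in rad, forces in N, time in s.
With the tool pointing down it reaches from about 0.3 to 0.875 m from the base axis. Payload 6.4 kg.
Tool frame: the origin (TCP) lies midway between the tips of the shut fingers; the grasp point (between the pads) lies 19 mm behind it (bot.grasp_offset is the distance from the TCP to the grasp point, in m); z points along the fingers, y is the direction in which the jaws open and shut (so a half turn about z gives the same grasp; the last joint's range is limited). The gripper opens to 85 mm and grips with 20 to 120 N. Pads are 22 mm wide; open, the fingers measure 114 mm over their backs; the gripper's body (76 mm by 85 mm) begins 54 mm behind the grasp point. The pads swing forward as they close: fully open they stand 13 mm farther back than shut.
Start: joints at [-0.206, 0.181, 1.607, -0, 1.354, -0.206], TCP at [0.575, 0, 0.231] pointing down, gripper open.
Joint ranges: [-2.99, 2.99], [-0.89, 2.07], [0.3, 2.58], [-1.14, 4.28], [0, 2.63], [-3.12, 3.12]. Speed limits (rad/s): [2.57, 2.57, 3.01, 3.14, 3.14, 3.14].

### API

Orientations are given as a unit quaternion [w, x, y, z].
In Python, from workcell import bot gives the robot as it stands.
- The arm moves only by the tool carry_out, never from a script. Its argument "targets" is a list that holds one entry, the list of rows, each a list of 7 numbers: the opening, from 0 (shut) to 1 (fully open), then the shift along the tool's x, y, z in m, then the turn, a rotation vector about the tool's x, y, z in rad. A call has 1 to 5 rows; each row shifts and turns the commanded pose from where the row before left it, along the tool's axes as they then stand; what a row does not reach is not made up. A row lasts 1/10 s, in which the tool goes at most 50 mm and 8.59 degrees, less where a joint would pass 70% of its speed; a pose out of reach is approached as far as the arm can. A call is refused whole if a number of a shift passes 0.05 or a number of a turn 0.15, either way. A call with a gripper value outside its range is refused whole. The fingers move at their own pace and stop on an object; "squeeze" is the grip in N (left out, the last holds). Time passes only in rows, so rows that do not move let the fingers close. It gives the time, the measured TCP pose, the force and the opening at its end, in the units of the state.
- bot.read_state(): the state, without advancing time (a new reading comes with each control period).
- bot.camera(name): name is "scene" or "side" or "wrist"; returns the picture (384x512x3 uint8, red, green, blue); there is no depth.
- bot.calibration(name): a dict with "camera_matrix" (3x3 intrinsics, pixels), "view" (4x4, takes a point from world to camera coordinates). Camera axes: x right, y up, looking along -z (the intrinsics and any distortion apply to the point x, -y, -z); pixel columns grow to the right and rows downward; lengths in m; the calibration is good to about 2 mm. The wrist camera is an equidistant fisheye: a pixel r from the principal point sees the ray r / f radians off the axis. A picture is of the moment at which its call begins: read the wrist's pose just before it. calibration takes no time and is no camera call; for the wrist camera it gives the pose at the moment of the call.
- bot.hand_in(): hands the job in, once; it reports no verdict.
The state is a dict: "time": time; "qpos": joint angles; "joint_vel": joint speeds; "effort": joint torques, N m; "eef_pos": TCP position; "tool_rot": TCP orientation; "contact_force": force on the tool from outside, world axes, zero at the start; "wrist_torque": the same for the moment, N m; "opening": finger opening in m.
Only numpy, scipy, OpenCV 4.12 (cv2) and the standard library are available. Lean on these libraries where they do the work, as an engineer would, in place of code of your own. Each camera call takes 0.05 s, during which the arm holds its last target. There are 200 camera calls.

### The job

Put the tray of brass weights away in the small clear dust cabinet. First move the jar that is in the way from the loading stand to the bench, upright; carry the tray level to the stand, set it down there with its nose towards the cabinet and let go. Then take it again at its tail end and slide it across the gap, without letting it sag into the gap, until its nose is fully home against the stops. Never tip the jar or the tray, and leave the other jar, the beaker and the measuring cylinder alone.

Things in the scene. Friction and masses are not known exactly. Their poses are not given: they have to be found in the camera images.
- cabinet: Fixed clear box, 116 mm wide, 118 high, open at the front. Origin on the bench under the middle of its deck's entry edge; +x points inward, the way the tray slides; z up. Deck 30 mm above the bench from x=0 to 150 mm, with a rolled lip; stops at x=144; clear width 104; roof and side walls start at x=9, roof underside at z=111, top 120.
- stand: Fixed sheet-metal loading stand in front of the cabinet: flat top 32 mm above the bench, 190 mm long, 110 wide, no rails. Origin on the bench under the middle of its front edge (at the gap); +x points to the cabinet, the top spans x=-190 to 0. The gap to the cabinet's deck is 60 to 75 mm wide; the stand may sit up to 0.04 rad and 4 mm out of line with the cabinet.
- tray: Steel tray 180 x 80 mm, rim 16 mm, about 0.43 kg (varies). Origin under the middle of its flat underside; +x points to the nose (end with the wood block and two brass weights, tops at 49 mm), -x to the tail (end with the tab); z up. Centre of mass at x=-12 mm, so the tail is the heavier end. Starts on the bench in any direction within a half turn.
- tray_bar (a point): Centre of the tray's cross bar (at x=-14, z=62 mm in the tray's frame): flat-sided bar 10 mm thick along the tray, 14 high (z 55 to 69), 78 long across it, carried on a post at either side; the space below is free. It stands nearly over the centre of mass. Axes as the tray.
- tray_tab (a point): Point on the tail tab (at x=-84, z=50 mm in the tray's frame): upright plate 8 mm thick along the tray, 28 wide across it, top at z=66, free on all sides down to z=20. With the tray home the tab's centre stays 30 mm in front of the deck's entry edge, outside the roof. Axes as the tray.
- tray_nose (a point): Middle of the tray's nose end at its underside (x=90, z=0 mm in the tray's frame). Axes as the tray.
- tray_tail (a point): Middle of the tray's tail end at its underside (x=-90, z=0 mm in the tray's frame). Axes as the tray.
- jar_center (a point): Centre of the jar that stands on the loading stand: round closed jar, 47 mm diameter, 83 high, 0.12 kg; the point is 41 mm above its base. The upper 19 mm is the 40 mm cap, which does not come off. z is its axis. The bench it goes to is free to the left of the stand (y over 0.2; nearer the middle a balance stands beyond x=0.72); its front edge runs straight from about x=0.40, y=0.35 to x=0.55, y=-0.25 (m, robot base frame).
- jar2_center (a point): Bystander: a like jar, 47 mm diameter, 83 high, that stands on the bench; point 41 mm above its base.
- beaker_center (a point): Bystander: glass beaker, 59 mm diameter, 66 high; point 33 mm above its base.
- cylinder_center (a point): Bystander: measuring cylinder, 191 mm high, tube 27 mm, foot 56 mm; point 95 mm above its base.
There are look-alikes about, which are no part of the job. What is shaped like the part that bears jar_center but black is not meant.

How it is judged:
By the outcome, as a careful person would: the job done as asked, in the order asked, and still so for the second after the job is handed in, with the robot touching nothing.
It also fails if it takes over 67 s, if anything falls off the work surface, if the arm or the gripper's body presses on something with over 40 N, if the wrist force passes 120 N, or if a joint passes its speed limit or range.

## Working session

There is one attempt and no reset: what is moved stays moved. The work goes in short steps, Python scripts to look and compute and a tool call to move; the robot and the scene stay as the last step left them, time stands still between calls to the robot, and variables do not carry over. Pictures are saved under pics/ and viewed, about 8 in all and at most 12, crops included, and the job is handed in when it is done.

Besides the shell and the picture viewer there is one more tool, called after ">>>" in YAML: its name, and indented under it one key for each argument. carry_out: Moves the arm, as the interface text tells. Its arguments: {"type":"object","properties":{"targets":{"type":"array"},"squeeze":{"type":"number"}},"required":["targets"]}

```bash
ls; mkdir -p pics; python3 - <<'E'
from workcell import bot
import cv2,numpy as np
s=bot.read_state();print({k:np.round(v,4).tolist() for k,v in s.items()},bot.grasp_offset)
for n in("scene","side","wrist"):
    c=bot.calibration(n);print(n,{k:np.round(v,4).tolist() if not isinstance(v,str) else v for k,v in c.items()})
    np.savez(f"pics/{n}0.npz",K=c["camera_matrix"],V=c["view"])
    cv2.imwrite(f"pics/{n}0.png",bot.camera(n)[:,:,::-1])
a=[cv2.imread(f"pics/{n}0.png") for n in("scene","side")]
cv2.imwrite("pics/a.png",cv2.resize(a[0],(800,600),interpolation=cv2.INTER_CUBIC))
cv2.imwrite("pics/b.png",cv2.resize(a[1],(800,600),interpolation=cv2.INTER_CUBIC))
cv2.imwrite("pics/c.png",cv2.resize(cv2.imread("pics/wrist0.png"),(800,600),interpolation=cv2.INTER_CUBIC))
E
```

```text
pics
{'time': 0.0, 'qpos': [-0.2063, 0.1816, 1.608, -0.0, 1.3538, -0.2063], 'joint_vel': [0.0009, -0.0002, 0.001, 0.0002, 0.0021, 0.0], 'effort': [0.0003, -44.4869, -35.1341, -0.0003, 0.0091, 0.0], 'eef_pos': [0.5744, 0.0001, 0.2304], 'tool_rot': [-0.0007, 0.7071, 0.7071, -0.0005], 'contact_force': [-0.5691, -0.1288, -1.1335], 'wrist_torque': [-0.0369, -0.0097, -0.0453], 'opening': 0.0851} 0.0187
scene {'camera_matrix': [[382.5528, 0.0, 255.0648], [0.0, 382.5528, 191.2765], [0.0, 0.0, 1.0]], 'view': [[0.8281, -0.5605, 0.0085, -0.4135], [0.2394, 0.3673, 0.8987, -0.2851], [-0.5068, -0.7423, 0.4384, -0.6197], [0.0, 0.0, 0.0, 1.0]]}
side {'camera_matrix': [[378.9851, 0.0, 256.266], [0.0, 378.9851, 187.1499], [0.0, 0.0, 1.0]], 'view': [[-0.9966, -0.0796, 0.02, 0.6442], [0.061, -0.5556, 0.8292, 0.0002], [-0.0549, 0.8276, 0.5586, -1.267], [0.0, 0.0, 0.0, 1.0]]}
wrist {'camera_matrix': [[297.3186, 0.0, 257.9728], [0.0, 297.3186, 192.0197], [0.0, 0.0, 1.0]], 'view': [[1.0, 0.0001, -0.001, -0.5747], [-0.0004, 0.9613, -0.2755, 0.0353], [0.0009, 0.2755, 0.9613, -0.3771], [0.0, 0.0, 0.0, 1.0]]}
```

View pics/a.png

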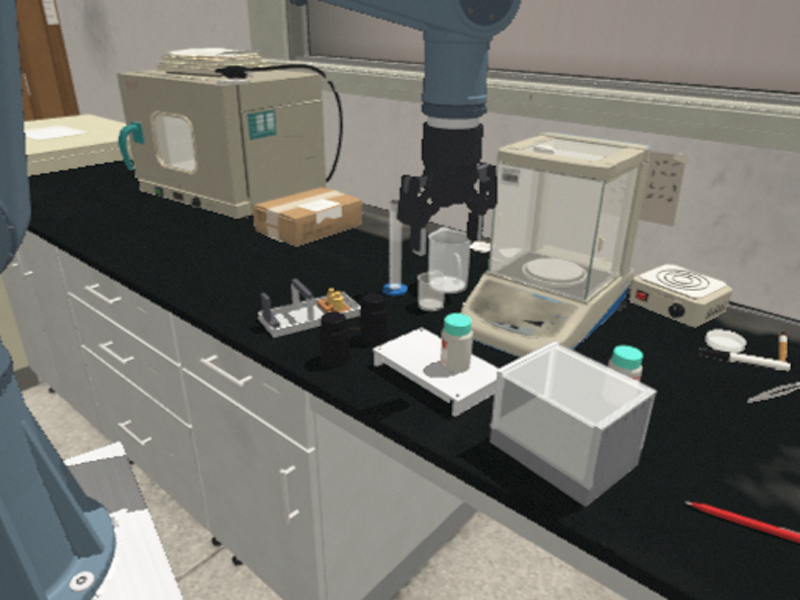

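View pics/b.png

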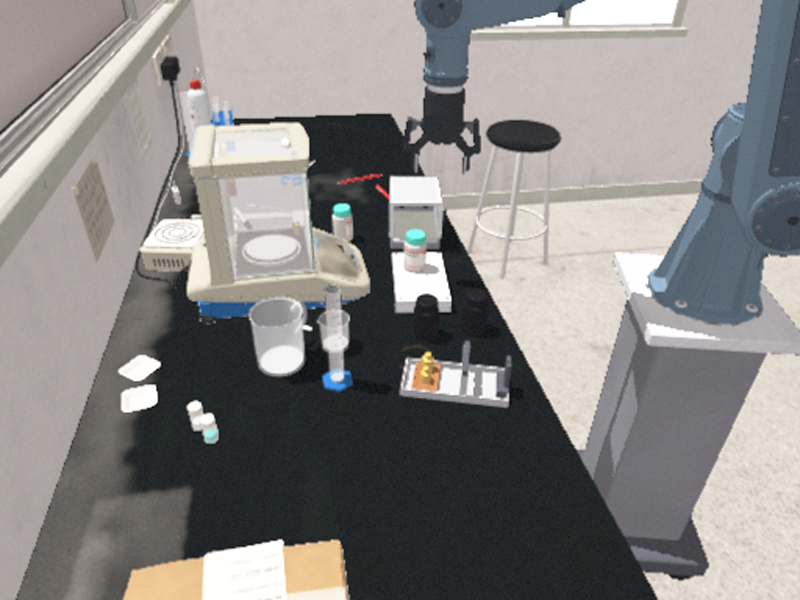

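View pics/c.png

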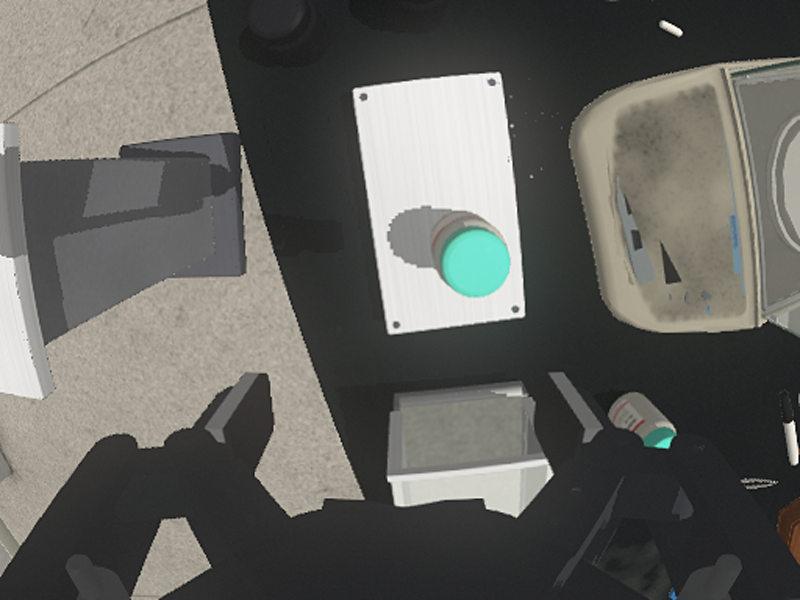

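Candidates for the jar: green-capped jar on the stand (scene 457,340: the choice), green-capped jar beyond the cabinet (625,365: jar2), and two black jars (335,335), (373,315), the look-alikes. The tray is at scene (310,315), with its tail tab at the left and brass nose at the right. In the wrist picture the stand corners are at (353,88), (500,72), (524,317), (388,334) and the cap is at (475,261).

```bash
cat > h.py <<'E'
import numpy as np,cv2
from scipy.optimize import least_squares
def load(n): d=np.load(f"pics/{n}.npz");return d["K"],d["V"]
def ray(n,px,s=1.5625):
    K,V=load(n); u,v=(np.array(px,float)+.5)/s-.5
    x=(u-K[0,2])/K[0,0];y=(v-K[1,2])/K[1,1]
    if n.startswith("wrist"):
        r=np.hypot(x,y)+1e-12; d=np.array([x/r*np.sin(r),-y/r*np.sin(r),-np.cos(r)])
    else: d=np.array([x,-y,-1.])
    R=V[:3,:3]; return -R.T@V[:3,3],R.T@(d/np.linalg.norm(d))
def plane(n,px,z,s=1.5625):
    c,d=ray(n,px,s);return c+d*(z-c[2])/d[2]
def tri(*obs,s=1.5625):
    A=np.zeros((3,3));b=np.zeros(3);L=[]
    for n,p in obs:
        c,d=ray(n,p,s);M=np.eye(3)-np.outer(d,d);A+=M;b+=M@c;L.append((c,d))
    X=np.linalg.solve(A,b);return X,[float(np.linalg.norm(np.cross(X-c,d))) for c,d in L]
def snap(tag):
    from workcell import bot
    n="wrist"; c=bot.calibration(n);im=bot.camera(n)[:,:,::-1]
    np.savez(f"pics/{tag}.npz",K=c["camera_matrix"],V=c["view"]);cv2.imwrite(f"pics/{tag}.png",im);return im
def crop(src,x0,y0,w,h,W=400,H=300): # in 800x600 pixels
    im=cv2.imread(f"pics/{src}.png");k=1/1.5625
    m=np.array([[W/w/k,0,-x0*W/w],[0,H/h/k,-y0*H/h]],float)
    return cv2.warpAffine(im,m,(W,H),flags=cv2.INTER_CUBIC)
E
python3 - <<'E'
from h import *
np.set_printoptions(precision=4,suppress=True)
for p in[(353,88),(500,72),(524,317),(388,334)]:print("stand",plane("wrist0",p,.032))
print("scene stand",[plane("scene0",p,.032) for p in[(374,349),(424,330),(500,372),(453,403)]])
print("cap",plane("wrist0",(475,261),.115),tri(("wrist0",(475,261)),("scene0",(459,321)),("side0",(415,236))))
print("cab top front",plane("wrist0",(388,475),.12),plane("wrist0",(551,459),.12), "deck",plane("wrist0",(395,395),.03),plane("wrist0",(525,382),.03))
print("side tray",[plane("side0",p,.016) for p in[(405,358),(510,370),(508,402),(401,391)]])
print("bar",tri(("scene0",(302,292)),("side0",(466,352))),"tab",tri(("scene0",(265,298)),("side0",(507,362))))
for p in[(335,318),(373,300)]:print("black",plane("scene0",p,.083))
print([plane("side0",p,.083) for p in [(427,300),(476,295)]])
cv2.imwrite("pics/d.png",np.vstack([np.hstack([crop("scene0",240,260,160,120),crop("side0",390,320,140,105)]),np.hstack([crop("wrist0",370,360,200,150),crop("scene0",380,290,120,90)])]))
E
```

```text
stand [0.5385 0.1318 0.032 ]
stand [0.6451 0.1458 0.032 ]
stand [ 0.6697 -0.0409  0.032 ]
stand [ 0.5628 -0.0546  0.032 ]
scene stand [array([0.5365, 0.1274, 0.032 ]), array([0.6423, 0.1343, 0.032 ]), array([ 0.6612, -0.0364,  0.032 ]), array([ 0.551 , -0.0592,  0.032 ])]
cap [0.6154 0.0197 0.115 ] (array([0.6177, 0.0177, 0.1082]), [0.0012802609220630493, 0.001606130493134259, 0.000382762838455665])
cab top front [ 0.5646 -0.1234  0.12  ] [ 0.6753 -0.1143  0.12  ] deck [ 0.5679 -0.1091  0.03  ] [ 0.6763 -0.0987  0.03  ]
side tray [array([0.6153, 0.2989, 0.016 ]), array([0.4323, 0.312 , 0.016 ]), array([0.4412, 0.391 , 0.016 ]), array([0.6157, 0.383 , 0.016 ])]
bar (array([0.5099, 0.3291, 0.0623]), [0.002353048091424803, 0.0023530480914249418]) tab (array([0.4436, 0.3451, 0.0607]), [0.0014488567275207887, 0.001448856727520754])
black [0.4906 0.1709 0.083 ]
black [0.5763 0.1935 0.083 ]
[array([0.5831, 0.212 , 0.083 ]), array([0.4937, 0.186 , 0.083 ])]
```

View pics/d.png

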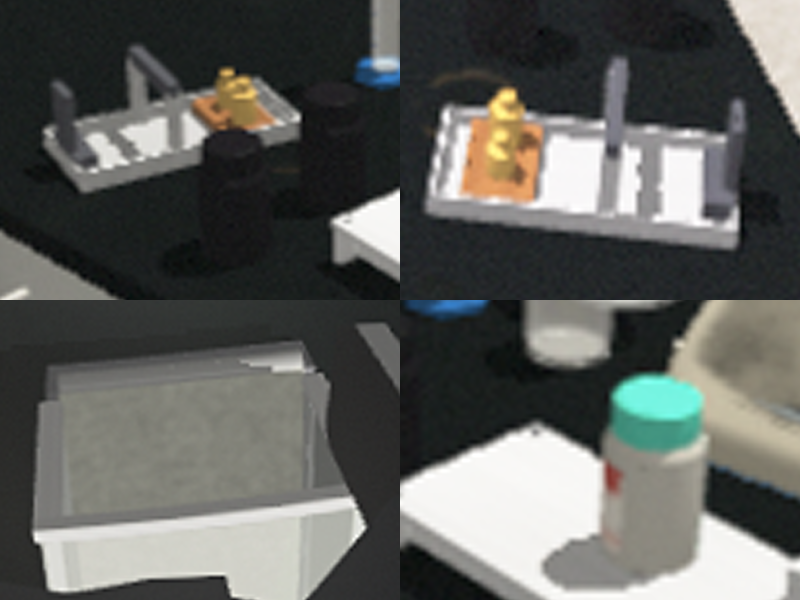

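Wrist0 and the crop confirm the choice: the jar on the stand is white with a teal cap and red label. The deck entry edge is at about (392,392)-(522,382), the roof front edge at (387,475)-(545,457). Next, a wrist view from over the gap to measure the cabinet and stand.

>>> carry_out:
  targets:
    - [[1,-0.045,0.02,0,0,0,0],[1,-0.045,0.02,0,0,0,0],[1,0,0,0,0,0,0]]

```text
time: 0.45
eef_pos: [0.6164, -0.0953, 0.2308]
tool_rot: [0.001, 0.709, 0.706, -0.001]
contact_force: [0.4, -0.0, -0.8]
opening: 0.0854
```

```bash
python3 - <<'E'
from h import *
snap("wrist1");cv2.imwrite("pics/e.png",cv2.resize(cv2.imread("pics/wrist1.png"),(800,600),interpolation=cv2.INTER_CUBIC))
np.set_printoptions(precision=4,suppress=True)
from workcell import bot
print(bot.read_state()["eef_pos"])
print("cyl",plane("side0",(337,381),0),"beak",plane("side0",(280,365),0),"smallbeak",plane("scene0",(431,305),0),"cylscene",plane("scene0",(395,288),0),"box",plane("side0",(345,580),0.06),plane("scene0",(283,242),0))
E
```

```text
[ 0.6154 -0.0927  0.2305]
cyl [0.7278 0.3526 0.    ] beak [0.8347 0.3218 0.    ] smallbeak [0.7497 0.2557 0.    ] cylscene [0.7343 0.3615 0.    ] box [0.651  0.7369 0.06  ] [0.6508 0.7425 0.    ]
```

View pics/e.png

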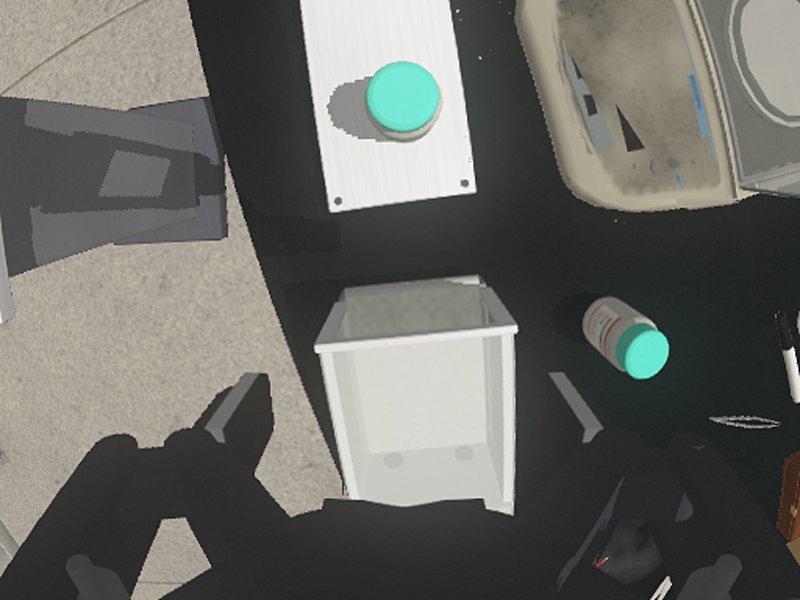

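Wrist1: stand front corners (331,212), (476,192); deck entry edge about (345,290)-(484,278); roof front edge (316,349)-(517,328); stops (393,460), (465,453); cap (403,97).

```bash
python3 - <<'E'
from h import *
np.set_printoptions(precision=4,suppress=True)
print("cap",tri(("wrist0",(475,261)),("wrist1",(403,97))),plane("wrist1",(403,97),.115))
f=[tri(("wrist0",a),("wrist1",b)) for a,b in [((388,334),(331,212)),((524,317),(476,192))]];print("stand front",f)
for n,p in(("front",[(331,212),(476,192)]),("left/right stand edges",[(300,0),(449,0)])):print(n,[plane("wrist1",q,.032) for q in p])
print("roof",[plane("wrist1",q,.12) for q in[(316,349),(517,328)]],"tri",tri(("wrist0",(387,475)),("wrist1",(316,349))),tri(("wrist0",(548,459)),("wrist1",(517,328))))
print("deck",[plane("wrist1",q,.03) for q in[(345,290),(484,278)]])
print("stops",[plane("wrist1",q,.035) for q in[(393,460),(465,453)]])
cv2.imwrite("pics/f.png",cv2.resize(np.vstack([crop("wrist1",300,265,240,90,800,300),crop("wrist1",300,430,240,90,800,300)]),None,fx=1,fy=1))
E
```

```text
cap (array([0.6173, 0.0174, 0.1031]), [4.1633587488774655e-05, 4.163358748872844e-05]) [0.6172 0.0155 0.115 ]
stand front [(array([ 0.563 , -0.0558,  0.028 ]), [0.0003732664011679032, 0.00037326640116786154]), (array([ 0.6703, -0.0412,  0.0308]), [0.0003199942294776496, 0.00031999422947789723])]
front [array([ 0.564 , -0.0553,  0.032 ]), array([ 0.6704, -0.041 ,  0.032 ])]
left/right stand edges [array([0.5412, 0.1091, 0.032 ]), array([0.6513, 0.1055, 0.032 ])]
roof [array([ 0.5651, -0.1275,  0.12  ]), array([ 0.6835, -0.115 ,  0.12  ])] tri (array([ 0.5632, -0.1316,  0.1095]), [0.0002692024606644564, 0.0002692024606647655]) (array([ 0.6811, -0.1193,  0.1114]), [0.004790841385035694, 0.00479084138503562])
deck [array([ 0.5723, -0.1154,  0.03  ]), array([ 0.6786, -0.1063,  0.03  ])]
stops [array([ 0.6072, -0.268 ,  0.035 ]), array([ 0.6702, -0.2617,  0.035 ])]
```

View pics/f.png

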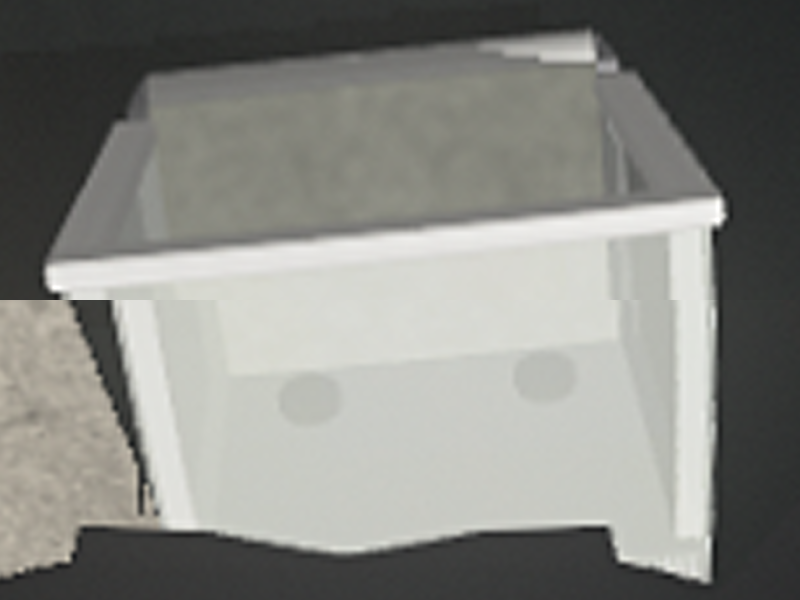

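>>> carry_out:
  targets:
    - [[1,0.037,0,0,0,0,0],[1,0.037,0.0015,0,0,0,0],[1,0.037,0,0.03,0,0,0],[1,0,0,0.03,0,0,0],[1,0,0,0,0,0,0]]

```text
time: 1.0
eef_pos: [0.6126, 0.0237, 0.1664]
tool_rot: [-0.004, 0.706, 0.708, -0.003]
contact_force: [-0.9, 0.5, -1.6]
opening: 0.0853
```

```bash
python3 - <<'E'
from h import *
np.set_printoptions(precision=4,suppress=True)
from workcell import bot
for i in range(2):
  s=bot.read_state();print(s["eef_pos"],s["tool_rot"],s["contact_force"])
print("roof",[plane("wrist1",q,.12) for q in[(314.4,352),(517.5,331.6)]],[plane("wrist1",q,.111) for q in[(314.4,344.5),(516.6,324.4)]])
print("deck",[plane("wrist1",q,.03) for q in[(345,287.5),(478.5,274.6)]])
print("stops",[plane("wrist1",q,.035) for q in[(393,460),(463.5,453)]])
E
```

```text
[0.6126 0.0237 0.1664] [-0.0038  0.706   0.7081 -0.0027] [-0.8792  0.5214 -1.5892]
[0.6126 0.0237 0.1664] [-0.0038  0.706   0.7081 -0.0027] [-0.8792  0.5214 -1.5892]
roof [array([ 0.564 , -0.1294,  0.12  ]), array([ 0.684 , -0.1172,  0.12  ])] [array([ 0.5625, -0.1282,  0.111 ]), array([ 0.6855, -0.1159,  0.111 ])]
deck [array([ 0.5724, -0.1134,  0.03  ]), array([ 0.6742, -0.1037,  0.03  ])]
stops [array([ 0.6072, -0.268 ,  0.035 ]), array([ 0.6689, -0.2616,  0.035 ])]
```

>>> carry_out:
  targets:
    - [[1,-0.004,0,0.03,0,0,0],[1,0,0,0.03,0,0,0],[1,0,0,0.03,0,0,0],[1,0,0,0.02,0,0,0],[1,0,0,0.006,0,0,0]]

```text
time: 1.5
eef_pos: [0.6152, 0.0169, 0.0539]
tool_rot: [-0.001, 0.707, 0.707, -0.001]
contact_force: [-0.7, 0.3, 0.0]
opening: 0.0854
```

>>> carry_out:
  targets:
    - [[0.3,0,0,0,0,0,0],[0.3,0,0,0,0,0,0],[0.3,0,0,0,0,0,0],[0.3,0,0,0,0,0,0]]
  squeeze: 35

```text
time: 1.9
eef_pos: [0.6178, 0.0168, 0.0575]
tool_rot: [0.001, 0.707, 0.707, 0.001]
contact_force: [-1.6, 0.7, 6.6]
opening: 0.0454
```

>>> carry_out:
  targets:
    - [[0.3,0,0,0,0,0,0],[0.3,0,0,-0.01,0,0,0],[0.3,0,0,-0.02,0,0,0],[0.3,0,0,-0.03,0,0,0],[0.3,0,0,-0.03,0,0,0]]
  squeeze: 45

```text
time: 2.4
eef_pos: [0.6162, 0.0171, 0.1466]
tool_rot: [-0.0, 0.707, 0.707, -0.0]
contact_force: [0.7, 0.3, -1.3]
opening: 0.0451
```

>>> carry_out:
  targets:
    - [[0.3,0,0,-0.02,0,0,0],[0.3,0,0,0,0,0,0],[0.3,0,0,0,0,0,0]]

```text
time: 2.7
eef_pos: [0.6165, 0.0171, 0.1655]
tool_rot: [0.0, 0.707, 0.707, 0.0]
contact_force: [-1.2, -0.2, -1.4]
opening: 0.0453
```

>>> carry_out:
  targets:
    - [[0.3,0.02,-0.005,0,0,0,0],[0.3,0.035,-0.0085,0,0,0,0],[0.3,0.035,-0.0085,0,0,0,0],[0.3,0.035,-0.0085,0,0,0,0],[0.3,0.035,-0.0085,0,0,0,0]]

```text
time: 3.2
eef_pos: [0.5757, 0.1781, 0.163]
tool_rot: [-0.001, 0.707, 0.707, -0.001]
contact_force: [0.9, -0.4, -1.7]
opening: 0.045
```

>>> carry_out:
  targets:
    - [[0.3,0.035,-0.0085,0,0,0,0],[0.3,0.035,-0.0085,0,0,0,0],[0.3,0.035,-0.0085,0,0,0,0],[0.3,0.035,-0.0085,0,0,0,0],[0.3,0.035,-0.0085,0,0,0,0]]

```text
time: 3.7
eef_pos: [0.5333, 0.3529, 0.1628]
tool_rot: [-0.001, 0.707, 0.707, -0.002]
contact_force: [0.9, -0.3, -0.9]
opening: 0.0454
```

>>> carry_out:
  targets:
    - [[0.3,0.035,-0.0085,0,0,0,0],[0.3,0.035,-0.0085,0,0,0,0],[0.3,0.035,-0.0085,0,0,0,0],[0.3,0.02,-0.005,0,0,0,0],[0.3,0.01,-0.002,0,0,0,0]]

```text
time: 4.2
eef_pos: [0.5009, 0.4881, 0.1633]
tool_rot: [-0.0, 0.706, 0.708, -0.001]
contact_force: [-0.2, -0.2, -0.9]
opening: 0.0454
```

>>> carry_out:
  targets:
    - [[0.3,0,0,0.03,0,0,0],[0.3,0,0,0.04,0,0,0],[0.3,0,0,0.04,0,0,0],[0.3,0,0,0.02,0,0,0],[0.3,0,0,0.005,0,0,0]]

```text
time: 4.7
eef_pos: [0.5006, 0.484, 0.0259]
tool_rot: [-0.0, 0.708, 0.707, -0.004]
contact_force: [-0.9, 0.1, -0.7]
opening: 0.0452
```

>>> carry_out:
  targets:
    - [[0.3,0,0,0.002,0,0,0],[0.3,0,0,0,0,0,0],[0.3,0,0,0,0,0,0]]

```text
time: 5.0
eef_pos: [0.5038, 0.4876, 0.0303]
tool_rot: [0.0, 0.707, 0.707, 0.002]
contact_force: [-0.4, -0.5, -0.7]
opening: 0.0457
```

>>> carry_out:
  targets:
    - [[0.3,0,0,0.003,0,0,0],[0.3,0,0,0,0,0,0],[0.3,0,0,0,0,0,0]]

```text
time: 5.3
eef_pos: [0.5026, 0.4871, 0.0257]
tool_rot: [0.0, 0.707, 0.707, 0.0]
contact_force: [0.3, -0.2, -0.3]
opening: 0.0453
```

>>> carry_out:
  targets:
    - [[0.3,0,0,0.002,0,0,0],[0.3,0,0,0,0,0,0],[0.3,0,0,0,0,0,0]]

```text
time: 5.6
eef_pos: [0.5027, 0.4873, 0.0256]
tool_rot: [0.0, 0.707, 0.707, 0.0]
contact_force: [-5.4, -4.0, 11.6]
opening: 0.0452
```

>>> carry_out:
  targets:
    - [[0.8,0,0,0,0,0,0],[0.8,0,0,0,0,0,0],[0.8,0,0,0,0,0,0],[0.8,0,0,0,0,0,0],[0.8,0,0,-0.01,0,0,0]]

```text
time: 6.1
eef_pos: [0.5013, 0.4861, 0.0316]
tool_rot: [-0.0, 0.707, 0.707, -0.002]
contact_force: [-0.8, 0.6, -0.5]
opening: 0.0684
```

>>> carry_out:
  targets:
    - [[0.8,0,0,-0.03,0,0,0],[0.8,0,0,-0.05,0,0,0],[0.8,0,0,-0.05,0,0,0],[0.8,0,0,-0.05,0,0,0],[0.8,-0.04,0,-0.03,0,0,0]]

```text
time: 6.6
eef_pos: [0.5033, 0.4507, 0.2496]
tool_rot: [0.0, 0.706, 0.708, 0.004]
contact_force: [0.7, -1.1, 0.5]
opening: 0.0686
```

>>> carry_out:
  targets:
    - [[0.8,-0.045,0.005,0,0,0,0],[0.8,-0.045,0.005,0,0,0,0],[0.8,-0.045,0.005,0,0,0,0],[0.8,-0.03,0.005,0,0,0,0],[0.8,0,0,0,0,0,0]]

```text
time: 7.1
eef_pos: [0.5235, 0.2785, 0.2443]
tool_rot: [0.001, 0.709, 0.706, 0.0]
contact_force: [-0.6, 0.8, 0.3]
opening: 0.068
```

>>> carry_out:
  targets:
    - [[0.8,0,0,0,0,0,0],[0.8,0,0,0,0,0,0]]

```text
time: 7.3
eef_pos: [0.5224, 0.2829, 0.2437]
tool_rot: [-0.0, 0.707, 0.707, 0.0]
contact_force: [-0.3, 0.2, -0.4]
opening: 0.068
```

```bash
python3 - <<'E'
from h import *
snap("wrist2");cv2.imwrite("pics/g.png",cv2.resize(cv2.imread("pics/wrist2.png"),(800,600),interpolation=cv2.INTER_CUBIC))
from workcell import bot
s=bot.read_state();print(s["eef_pos"],s["tool_rot"],s["qpos"])
E
```

```text
[0.52229587 0.28316613 0.24352068] [-7.44055199e-05  7.06647227e-01  7.07565994e-01  2.33754065e-04] [2.97009351e-01 2.12528205e-01 1.54457182e+00 3.57196619e-04
 1.38414984e+00 2.95643796e-01]
```

View pics/g.png

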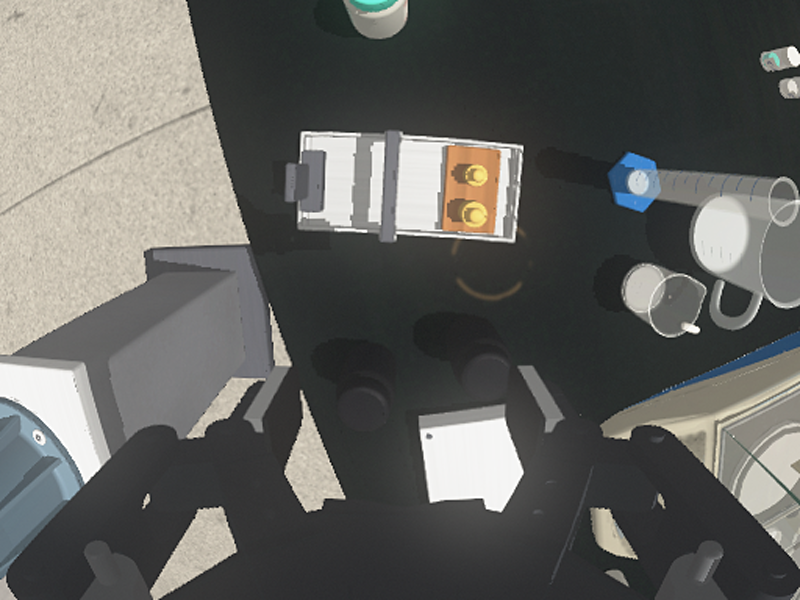

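Wrist2: the jar stands upright on the bench (377,15). The tray rim corners are at (301,132), (522,146), (515,242), (298,231); the bar runs (393,131)-(388,240); the tab top is at about (291,182).

```bash
python3 - <<'E'
from h import *
np.set_printoptions(precision=4,suppress=True)
P=[plane("wrist2",q,.016) for q in[(301,132),(522,146),(515,242),(298,231)]];print(np.array(P),np.mean(P,0))
e=[P[1]-P[0],P[2]-P[3]];print([np.arctan2(v[1],v[0]) for v in e],[np.linalg.norm(v) for v in e])
a,b=[plane("wrist2",q,.069) for q in[(394,131),(388,240)]];print(a,b,(a+b)/2,np.arctan2(a[1]-b[1],a[0]-b[0])-np.pi/2)
print("tab",plane("wrist2",(291,182),.066))
print("bar tri",tri(("wrist2",(391,186)),("scene0",(302,293)),("side0",(466,356))), "tab tri",tri(("wrist2",(290,182)),("scene0",(265,294)),("side0",(507,358))))
c=lambda x0,y0,X,Y:(x0+X,y0+Y)
cv2.imwrite("pics/i.png",crop("wrist2",270,110,280,210,800,600))
E
```

```text
[[0.442  0.3858 0.016 ]
 [0.6177 0.3753 0.016 ]
 [0.6143 0.2968 0.016 ]
 [0.4376 0.3057 0.016 ]] [0.5279 0.3409 0.016 ]
[np.float64(-0.059690089196878425), np.float64(-0.05001061199964933)] [np.float64(0.17602377148298548), np.float64(0.17693260643654932)]
[0.5167 0.38   0.069 ] [0.5125 0.3054 0.069 ] [0.5146 0.3427 0.069 ] -0.056660328392177384
tab [0.4452 0.3467 0.066 ]
bar tri (array([0.5126, 0.339 , 0.0582]), [0.003677571730719739, 0.003128393924106014, 0.003768192618490507]) tab tri (array([0.4448, 0.346 , 0.0687]), [0.0008483380932811505, 0.0017839395762959491, 0.0018206058498465908])
```

View pics/i.png

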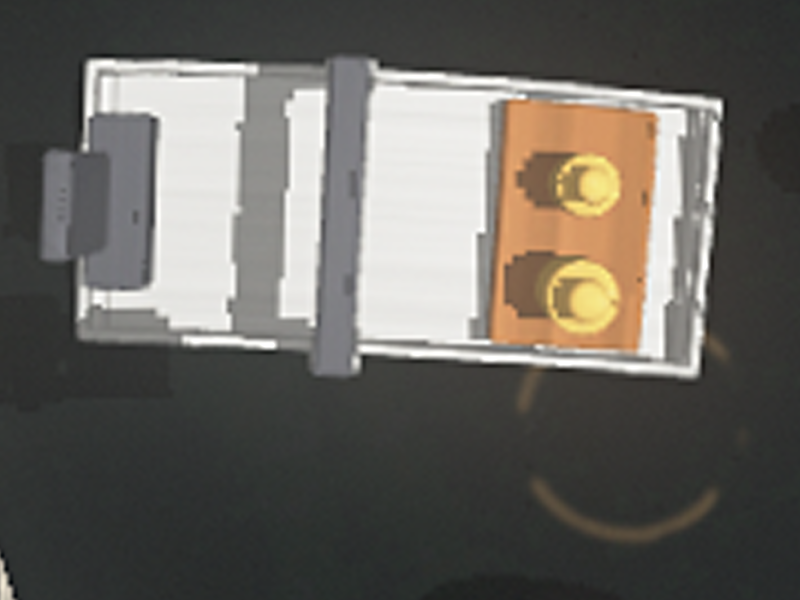

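>>> carry_out:
  targets:
    - [[0.6,0.03,-0.004,0,0,0,0],[0.6,0.029,-0.004,0.03,0,0,0.055],[0.6,0,0,0.04,0,0,0],[0.6,0,0,0.03,0,0,0],[0.6,0,0,0,0,0,0]]

```text
time: 7.85
eef_pos: [0.5104, 0.3411, 0.1379]
tool_rot: [-0.002, 0.725, 0.688, -0.005]
contact_force: [-0.5, -0.7, -0.2]
opening: 0.0513
```

>>> carry_out:
  targets:
    - [[0.6,0,0,0,0,0,0]]

```text
time: 7.95
eef_pos: [0.5141, 0.3419, 0.1434]
tool_rot: [-0.0, 0.726, 0.688, -0.0]
contact_force: [0.1, 0.5, 0.5]
opening: 0.0512
```

>>> carry_out:
  targets:
    - [[0.6,0,0,0.03,0,0,0],[0.6,0,0,0.035,0,0,0],[0.6,0,0,0.026,0,0,0],[0.6,0,0,0.01,0,0,0],[0.6,0,0,0,0,0,0]]

```text
time: 8.45
eef_pos: [0.5149, 0.3413, 0.0428]
tool_rot: [0.0, 0.726, 0.687, 0.0]
contact_force: [-0.1, 0.6, 0.2]
opening: 0.0513
```

>>> carry_out:
  targets:
    - [[0,0,0,0,0,0,0],[0,0,0,0,0,0,0],[0,0,0,0,0,0,0],[0,0,0,0,0,0,0],[0,0,0,0,0,0,0]]
  squeeze: 80

```text
time: 8.95
eef_pos: [0.5155, 0.3417, 0.0444]
tool_rot: [0.0, 0.726, 0.687, 0.001]
contact_force: [-2.1, -0.8, 5.7]
opening: 0.0086
```

>>> carry_out:
  targets:
    - [[0,0,0,0,0,0,0],[0,0,0,0,0,0,0]]

```text
time: 9.15
eef_pos: [0.5155, 0.3417, 0.0444]
tool_rot: [0.0, 0.726, 0.687, 0.001]
contact_force: [-2.7, -0.0, 6.4]
opening: 0.0086
```

>>> carry_out:
  targets:
    - [[0,0,0,-0.005,0,0,0],[0,0,0,-0.01,0,0,0],[0,0,0,-0.02,0,0,0],[0,0,0,-0.03,0,0,0],[0,0,0,-0.03,0,0,0]]

```text
time: 9.65
eef_pos: [0.5139, 0.3407, 0.1381]
tool_rot: [-0.0, 0.726, 0.687, -0.001]
contact_force: [0.7, 0.2, -3.7]
opening: 0.0083
```

>>> carry_out:
  targets:
    - [[0,0,0,-0.025,0,0,0],[0,0,0,0,0,0,0],[0,0,0,0,0,0,0]]

```text
time: 9.95
eef_pos: [0.5144, 0.3409, 0.1623]
tool_rot: [0.0, 0.726, 0.687, 0.0]
contact_force: [0.4, 0.0, -3.7]
opening: 0.0082
```

```bash
python3 - <<'E'
from h import *
from workcell import bot
np.set_printoptions(precision=4,suppress=True)
s=bot.read_state();print(s["eef_pos"],s["tool_rot"],s["contact_force"],s["wrist_torque"])
for n in("side","scene"):
    c=bot.calibration(n);np.savez(f"pics/{n}1.npz",K=c["camera_matrix"],V=c["view"]);cv2.imwrite(f"pics/{n}1.png",bot.camera(n)[:,:,::-1])
cv2.imwrite("pics/j.png",np.hstack([crop("side1",330,230,280,210),crop("scene1",200,180,260,195)]))
E
```

```text
[0.5144 0.3409 0.1623] [0.0001 0.7263 0.6874 0.0002] [ 0.3893  0.0008 -3.6888] [0.0043 0.0179 0.0045]
```

View pics/j.png

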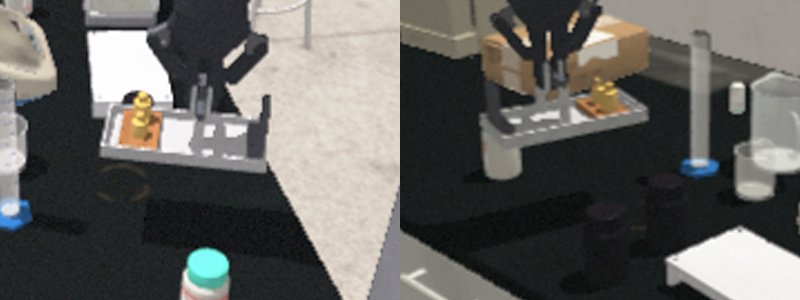

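Both views show the tray level in the grip, nothing else disturbed.

>>> carry_out:
  targets:
    - [[0,0,0,0,0,0,0.06],[0,0,0,0,0,0,0.12],[0,0,0,0,0,0,0.136],[0,0,0,0,0,0,0.14],[0,0,0,0,0,0,0.14]]

```text
time: 10.55
eef_pos: [0.5132, 0.3404, 0.1598]
tool_rot: [-0.0, 0.897, 0.441, -0.002]
contact_force: [-0.9, -0.1, -2.3]
opening: 0.0085
```

>>> carry_out:
  targets:
    - [[0,0,0,0,0,0,0.14],[0,0,0,0,0,0,0.14],[0,0,0,0,0,0,0.14],[0,0,0,0,0,0,0.14],[0,0,0,0,0,0,0.12]]

```text
time: 11.05
eef_pos: [0.5133, 0.3405, 0.1598]
tool_rot: [0.001, 0.993, 0.117, -0.002]
contact_force: [-0.6, 1.4, -4.8]
opening: 0.0081
```

>>> carry_out:
  targets:
    - [[0,0,0,0,0,0,0.1],[0,0,0,0,0,0,0.04],[0,0,0,0,0,0,0],[0,0,0,0,0,0,0],[0,0,0,0,0,0,0]]

```text
time: 11.55
eef_pos: [0.5141, 0.3408, 0.1614]
tool_rot: [0.0, 0.999, 0.05, -0.001]
contact_force: [-0.2, 0.2, -3.7]
opening: 0.0086
```

>>> carry_out:
  targets:
    - [[0,0.004,0.02,0,0,0,0],[0,0.009,0.036,0,0,0,0],[0,0.009,0.036,0,0,0,0],[0,0.009,0.036,0,0,0,0],[0,0.009,0.036,0,0,0,0]]

```text
time: 12.05
eef_pos: [0.5709, 0.1805, 0.1622]
tool_rot: [-0.0, 0.999, 0.05, 0.0]
contact_force: [0.5, 0.4, -3.9]
opening: 0.0086
```

>>> carry_out:
  targets:
    - [[0,0.009,0.036,0,0,0,0],[0,0.008,0.036,0,0,0,0],[0,0.005,0.03,0,0,0,0],[0,0.002,0.015,0,0,0,0],[0,0,0.007,0,0,0,0]]

```text
time: 12.55
eef_pos: [0.6071, 0.0595, 0.1621]
tool_rot: [-0.0, 0.999, 0.049, -0.0]
contact_force: [-0.0, -0.6, -4.2]
opening: 0.0087
```

>>> carry_out:
  targets:
    - [[0,0,0,0,0,0,0],[0,0,0,0,0,0,0],[0,0,0,0,0,0,0]]

```text
time: 12.85
eef_pos: [0.6065, 0.0623, 0.1622]
tool_rot: [-0.0, 0.999, 0.051, -0.0]
contact_force: [0.2, -0.2, -3.7]
opening: 0.0084
```

```bash
python3 - <<'E'
from h import *
from workcell import bot
np.set_printoptions(precision=4,suppress=True)
s=bot.read_state();print(s["eef_pos"],s["tool_rot"],s["contact_force"],s["wrist_torque"],s["qpos"])
E
```

```text
[0.6065 0.0623 0.1622] [-0.0002  0.9987  0.0507 -0.0001] [ 0.2439 -0.1587 -3.6708] [ 0.03   -0.024  -0.0406] [-0.0923  0.3235  1.5775  0.0004  1.2408  1.3768]
```

>>> carry_out:
  targets:
    - [[0,0,0,0.02,0,0,0],[0,0,0,0.03,0,0,0],[0,0,0,0.02,0,0,0],[0,0,0,0.01,0,0,0],[0,0,0,0.002,0,0,0]]

```text
time: 13.35
eef_pos: [0.6059, 0.0617, 0.079]
tool_rot: [-0.0, 0.999, 0.05, -0.001]
contact_force: [-0.8, 0.9, -2.7]
opening: 0.0085
```

>>> carry_out:
  targets:
    - [[0,0,0,0,0,0,0],[0,0,0,0.002,0,0,0],[0,0,0,0,0,0,0],[0,0,0,0,0,0,0]]

```text
time: 13.75
eef_pos: [0.6074, 0.0608, 0.0791]
tool_rot: [0.0, 0.999, 0.05, 0.001]
contact_force: [0.3, -0.8, -3.4]
opening: 0.0081
```

>>> carry_out:
  targets:
    - [[0,0,0,0.0015,0,0,0],[0,0,0,0,0,0,0],[0,0,0,0,0,0,0]]

```text
time: 14.05
eef_pos: [0.6069, 0.0608, 0.0768]
tool_rot: [-0.0, 0.999, 0.05, -0.0]
contact_force: [0.8, -0.3, -3.5]
opening: 0.0085
```

>>> carry_out:
  targets:
    - [[0,0,0,0.0015,0,0,0],[0,0,0,0,0,0,0],[0,0,0,0,0,0,0]]

```text
time: 14.35
eef_pos: [0.607, 0.0608, 0.0764]
tool_rot: [0.0, 0.999, 0.05, 0.0]
contact_force: [-5.3, -0.2, 4.8]
opening: 0.0084
```

>>> carry_out:
  targets:
    - [[0,0,0,0.001,0,0,0],[0,0,0,0,0,0,0],[0,0,0,0,0,0,0]]

```text
time: 14.65
eef_pos: [0.607, 0.0608, 0.0764]
tool_rot: [0.0, 0.999, 0.05, 0.0]
contact_force: [-8.3, -0.2, 12.8]
opening: 0.0084
```

>>> carry_out:
  targets:
    - [[0.5,0,0,0,0,0,0],[0.5,0,0,0,0,0,0],[0.5,0,0,0,0,0,0],[0.5,0,0,0,0,0,0],[0.5,0,0,-0.01,0,0,0]]

```text
time: 15.15
eef_pos: [0.6056, 0.0609, 0.083]
tool_rot: [-0.0, 0.999, 0.05, -0.002]
contact_force: [0.2, 0.5, 0.2]
opening: 0.0426
```

>>> carry_out:
  targets:
    - [[0.5,0,0,-0.03,0,0,0],[0.5,0,0,-0.05,0,0,0],[0.5,-0.03,-0.02,-0.05,0,0,0],[0.5,-0.03,-0.03,-0.03,0,0,0],[0.5,-0.02,-0.02,0,0,0,0]]

```text
time: 15.65
eef_pos: [0.529, 0.1193, 0.2399]
tool_rot: [0.0, 0.999, 0.05, 0.005]
contact_force: [0.6, -0.3, -0.7]
opening: 0.0425
```

>>> carry_out:
  targets:
    - [[0.5,0,0,0,0,0,0],[0.5,0,0,0,0,0,0],[0.5,0,0,0,0,0,0]]

```text
time: 15.95
eef_pos: [0.528, 0.1178, 0.2336]
tool_rot: [0.0, 0.999, 0.05, 0.0]
contact_force: [0.3, 0.9, 0.2]
opening: 0.0429
```

```bash
python3 - <<'E'
from h import *
from workcell import bot
np.set_printoptions(precision=4,suppress=True)
snap("wrist3");cv2.imwrite("pics/k.png",cv2.resize(cv2.imread("pics/wrist3.png"),(800,600),interpolation=cv2.INTER_CUBIC))
s=bot.read_state();print(s["eef_pos"],s["tool_rot"],s["contact_force"])
E
```

```text
[0.528  0.1176 0.2334] [ 0.0001  0.9988  0.0494 -0.0003] [-0.5155 -0.3774  0.1363]
```

View pics/k.png

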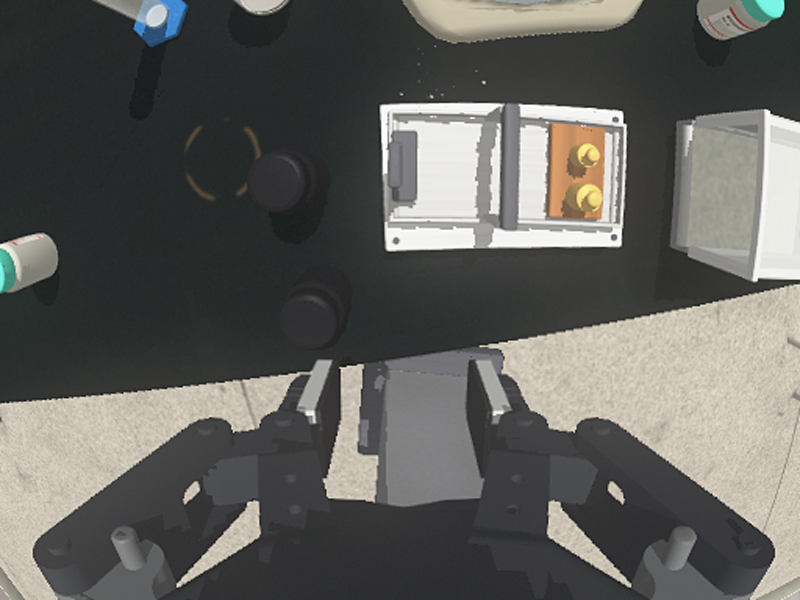

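```bash
python3 - <<'E'
from h import *
a=crop("wrist3",375,95,266.7,170,800,510)
cv2.imwrite("pics/l.png",a)
E
```

```text
(no output)
```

View pics/l.png

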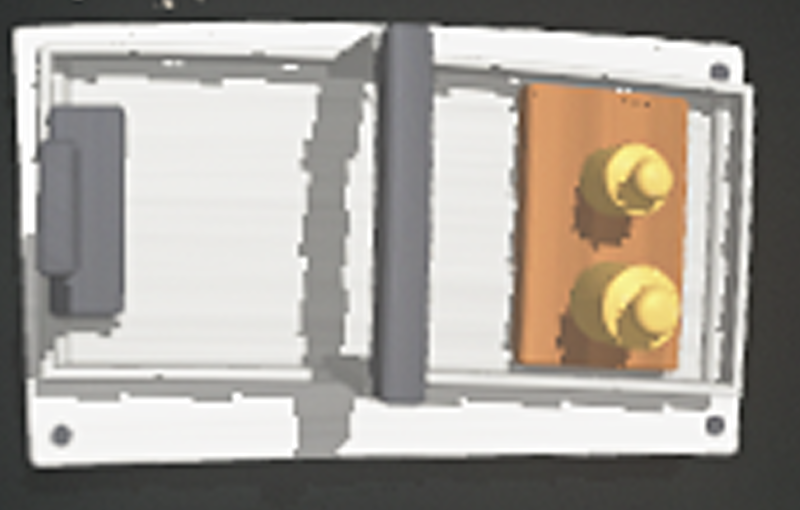

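Wrist3 and the crop: the tray lies on the stand. Crop points: rim TL (40,48), TR (752,86), BR (740,394), BL (36,378); bar (406,26)-(400,400); tab top centre (57,207). The nose is about flush with the stand edge.

```bash
python3 - <<'E'
from h import *
np.set_printoptions(precision=4,suppress=True)
f=lambda p:(375+p[0]/3,95+p[1]/3)
W=lambda p,z:plane("wrist3",p,z)
T=[W(f(p),.048) for p in[(40,48),(752,86),(740,394),(36,378)]];print(np.array(T),np.mean(T,0))
for a,b in((0,1),(3,2)):v=T[b]-T[a];print(np.degrees(np.arctan2(v[1],v[0])),np.linalg.norm(v))
a,b=W(f((406,26)),.101),W(f((400,400)),.101);v=b-a;print("bar",(a+b)/2,np.degrees(np.arctan2(v[1],v[0]))+90-180)
print("tab",W(f((57,207)),.098))
S=[W(f(p),.032) for p in[(13,28),(740,45),(738,456),(33,466)]];print("stand",np.array(S))
for a,b in((0,1),(3,2)):v=S[b]-S[a];print(np.degrees(np.arctan2(v[1],v[0])))
R=[W(p,.12) for p in[(767,110),(757,279)]];v=R[1]-R[0];print("roof",R,np.degrees(np.arctan2(v[1],v[0])))
D=[W(p,.03) for p in[(678,121),(672,246)]];v=D[1]-D[0];print("deck",D,np.degrees(np.arctan2(v[1],v[0])))
E
```

```text
[[ 0.6391  0.1392  0.048 ]
 [ 0.6577 -0.036   0.048 ]
 [ 0.5796 -0.044   0.048 ]
 [ 0.5616  0.1326  0.048 ]] [0.6095 0.048  0.048 ]
-83.92452761408119 0.17617912059745572
-84.16764307464955 0.17756634440396793
bar [0.6085 0.0624 0.101 ] -264.11385986625817
tab [0.6015 0.1306 0.098 ]
stand [[ 0.6455  0.1469  0.032 ]
 [ 0.6709 -0.0391  0.032 ]
 [ 0.5621 -0.0549  0.032 ]
 [ 0.5377  0.1317  0.032 ]]
-82.23987388103858
-82.55132435433191
roof [array([ 0.6833, -0.1143,  0.12  ]), array([ 0.5657, -0.1285,  0.12  ])] -173.11325870241504
deck [array([ 0.6749, -0.0947,  0.03  ]), array([ 0.5698, -0.106 ,  0.03  ])] -173.8382236537002
```

>>> carry_out:
  targets:
    - [[0.5,0.03,-0.003,0,0,0,0],[0.5,0.03,-0.003,0.02,0,0,0],[0.5,0.0135,0,0.04,0,0,0],[0.5,0,0,0.03,0,0,0],[0.5,0,0,0,0,0,0]]

```text
time: 16.5
eef_pos: [0.5969, 0.1306, 0.1373]
tool_rot: [-0.0, 0.999, 0.049, -0.006]
contact_force: [-0.2, -0.8, -0.3]
opening: 0.0428
```

>>> carry_out:
  targets:
    - [[0.5,0,0,0,0,0,0],[0.5,0,0,0,0,0,0]]

```text
time: 16.7
eef_pos: [0.6015, 0.1313, 0.1457]
tool_rot: [0.0, 0.999, 0.05, 0.001]
contact_force: [0.5, 0.7, 1.2]
opening: 0.0427
```

>>> carry_out:
  targets:
    - [[0.5,0,0,0.025,0,0,0],[0.5,0,0,0.03,0,0,0],[0.5,0,0,0.02,0,0,0],[0.5,0,0,0.006,0,0,0],[0.5,0,0,0,0,0,0]]

```text
time: 17.2
eef_pos: [0.6006, 0.1315, 0.0637]
tool_rot: [0.0, 0.999, 0.05, 0.001]
contact_force: [-0.4, 0.3, 0.7]
opening: 0.0429
```

>>> carry_out:
  targets:
    - [[0.5,0,0,0,0,0,0],[0,0,0,0,0,0,0],[0,0,0,0,0,0,0],[0,0,0,0,0,0,0],[0,0,0,0,0,0,0]]
  squeeze: 90

```text
time: 17.7
eef_pos: [0.6011, 0.1313, 0.0641]
tool_rot: [0.0, 0.999, 0.05, 0.001]
contact_force: [-0.8, -2.1, 6.4]
opening: 0.0069
```

>>> carry_out:
  targets:
    - [[0,0,0,0,0,0,0],[0,0,0,0,0,0,0]]

```text
time: 17.9
eef_pos: [0.6011, 0.1312, 0.0641]
tool_rot: [0.0, 0.999, 0.05, 0.001]
contact_force: [-0.7, -2.3, 6.2]
opening: 0.0066
```

```bash
python3 - <<'E'
from workcell import bot
import numpy as np
s=bot.read_state();print({k:np.round(s[k],4).tolist() for k in("eef_pos","tool_rot","contact_force","wrist_torque","opening")})
E
```

```text
{'eef_pos': [0.6011, 0.1312, 0.0641], 'tool_rot': [0.0003, 0.9988, 0.0498, 0.001], 'contact_force': [-0.6843, -2.3052, 6.1785], 'wrist_torque': [-0.2608, 0.1458, -0.0328], 'opening': 0.0066}
```

>>> carry_out:
  targets:
    - [[0,0,0,-0.001,0,0,0],[0,0,0.005,0,0,0,0],[0,-0.0005,0.01,0,0,0,0],[0,-0.0005,0.01,0,0,0,0],[0,-0.0005,0.01,0,0,0,0]]

```text
time: 18.4
eef_pos: [0.6024, 0.0964, 0.0641]
tool_rot: [-0.0, 0.999, 0.05, 0.0]
contact_force: [0.4, 5.5, 4.9]
opening: 0.0071
```

>>> carry_out:
  targets:
    - [[0,0,0.01,0,0,0,0],[0,0,0.01,0,0,0,0],[0,0,0,0,0,0,0],[0,0,0,0,0,0,0]]

```text
time: 18.8
eef_pos: [0.6046, 0.0746, 0.0641]
tool_rot: [0.001, 0.999, 0.049, 0.0]
contact_force: [-0.6, -4.6, 5.3]
opening: 0.007
```

```bash
cat > st.py <<'E'
from workcell import bot
import numpy as np
s=bot.read_state();print({k:np.round(s[k],4).tolist() for k in("eef_pos","tool_rot","contact_force","wrist_torque","opening")})
d=s["eef_pos"]-np.array([.6011,.1312,.0641]);print("along",d[0]*.1+d[1]*-.995)
E
python3 st.py
```

```text
{'eef_pos': [0.6046, 0.0746, 0.0641], 'tool_rot': [0.0012, 0.9988, 0.0494, 0.0004], 'contact_force': [-0.5612, -4.6373, 5.336], 'wrist_torque': [-0.6128, -0.0334, 0.0162], 'opening': 0.007}
along 0.05668809263546245
```

>>> carry_out:
  targets:
    - [[0,0,0.008,-0.0005,0,0,0],[0,0,0.01,0,0,0,0],[0,0,0.01,0,0,0,0],[0,0,0.01,0,0,0,0],[0,0,0,0,0,0,0]]

```text
time: 19.3
eef_pos: [0.6081, 0.0366, 0.0641]
tool_rot: [0.001, 0.999, 0.049, -0.0]
contact_force: [0.2, -2.9, 3.2]
opening: 0.007
```

>>> carry_out:
  targets:
    - [[0,0,0.01,0,0,0,0],[0,0,0.01,0,0,0,0],[0,0,0.01,0,0,0,0],[0,0,0.005,0,0,0,0],[0,0,0,0,0,0,0]]

```text
time: 19.8
eef_pos: [0.6115, 0.0024, 0.0641]
tool_rot: [0.001, 0.999, 0.049, -0.0]
contact_force: [-0.3, -1.6, 1.8]
opening: 0.007
```

```bash
python3 st.py
```

```text
{'eef_pos': [0.6115, 0.0024, 0.0641], 'tool_rot': [0.0006, 0.9988, 0.0494, -0.0], 'contact_force': [-0.3486, -1.5796, 1.7931], 'wrist_torque': [-0.2515, -0.151, -0.0328], 'opening': 0.007}
along 0.1291504113870856
```

>>> carry_out:
  targets:
    - [[0,0,0.01,-0.0005,0,0,0],[0,0,0.01,0,0,0,0],[0,0,0.01,0,0,0,0],[0,0,0.01,0,0,0,0],[0,0,0,0,0,0,0]]

```text
time: 20.3
eef_pos: [0.6151, -0.0378, 0.0642]
tool_rot: [0.0, 0.999, 0.049, -0.0]
contact_force: [0.5, -1.6, -1.1]
opening: 0.0071
```

>>> carry_out:
  targets:
    - [[0,0,0.01,0,0,0,0],[0,0,0.01,0,0,0,0],[0,0,0.008,0,0,0,0],[0,0,0,0,0,0,0],[0,0,0,0,0,0,0]]

```text
time: 20.8
eef_pos: [0.6179, -0.0638, 0.0645]
tool_rot: [-0.0, 0.999, 0.05, -0.0]
contact_force: [-0.3, 1.3, -3.7]
opening: 0.007
```

```bash
python3 st.py
```

```text
{'eef_pos': [0.6179, -0.0638, 0.0645], 'tool_rot': [-0.0001, 0.9988, 0.0495, -0.0003], 'contact_force': [-0.3171, 1.2661, -3.7138], 'wrist_torque': [0.3072, -0.0129, 0.0352], 'opening': 0.007}
along 0.1957324167380904
```

>>> carry_out:
  targets:
    - [[0,0,0,0.001,0,0,0],[0,0,0,0,0,0,0],[0,0,0,0,0,0,0]]

```text
time: 21.1
eef_pos: [0.618, -0.0632, 0.0636]
tool_rot: [-0.0, 0.999, 0.05, -0.0]
contact_force: [-0.2, 1.0, -3.6]
opening: 0.0067
```

>>> carry_out:
  targets:
    - [[0,0,0,0.001,0,0,0],[0,0,0,0,0,0,0],[0,0,0,0,0,0,0]]

```text
time: 21.4
eef_pos: [0.6181, -0.0635, 0.0627]
tool_rot: [0.0, 0.999, 0.05, -0.0]
contact_force: [-0.2, -1.3, -2.8]
opening: 0.0069
```

```bash
python3 st.py
```

```text
{'eef_pos': [0.6181, -0.0635, 0.0627], 'tool_rot': [0.0, 0.9988, 0.0499, -0.0], 'contact_force': [-0.1815, -1.2957, -2.8397], 'wrist_torque': [0.2697, 0.0238, 0.0397], 'opening': 0.0069}
along 0.19545853312667955
```

>>> carry_out:
  targets:
    - [[0,0,0.003,0.0005,0,0,0],[0,0,0.004,0,0,0,0],[0,0,0.004,0,0,0,0],[0,0,0,0,0,0,0],[0,0,0,0,0,0,0]]

```text
time: 21.9
eef_pos: [0.6194, -0.0751, 0.0623]
tool_rot: [0.0, 0.999, 0.05, 0.0]
contact_force: [0.2, -0.4, -1.8]
opening: 0.0069
```

>>> carry_out:
  targets:
    - [[0,0,0.002,0,0,0,0],[0,0,0.002,0,0,0,0],[0,0,0,0,0,0,0],[0,0,0,0,0,0,0]]

```text
time: 22.3
eef_pos: [0.6195, -0.0776, 0.0623]
tool_rot: [-0.001, 0.999, 0.05, -0.0]
contact_force: [-0.4, 4.9, -0.6]
opening: 0.0068
```

```bash
python3 st.py
```

```text
{'eef_pos': [0.6195, -0.0776, 0.0623], 'tool_rot': [-0.0006, 0.9987, 0.05, -0.0001], 'contact_force': [-0.3549, 4.8738, -0.578], 'wrist_torque': [0.6106, -0.0305, -0.0127], 'opening': 0.0068}
along 0.20962195750429793
```

>>> carry_out:
  targets:
    - [[0,0,0.0015,0,0,0,0],[0,0,0.0015,0,0,0,0],[0,0,0,0,0,0,0],[0,0,0,0,0,0,0]]

```text
time: 22.7
eef_pos: [0.6195, -0.0778, 0.0624]
tool_rot: [-0.002, 0.999, 0.051, -0.001]
contact_force: [-2.4, 16.0, 3.0]
opening: 0.0069
```

```bash
python3 st.py
```

```text
{'eef_pos': [0.6195, -0.0778, 0.0624], 'tool_rot': [-0.0023, 0.9987, 0.0505, -0.0005], 'contact_force': [-2.3872, 16.0373, 2.9953], 'wrist_torque': [1.6931, 0.1671, -0.0234], 'opening': 0.0069}
along 0.20976598236657623
```

>>> carry_out:
  targets:
    - [[0,0,-0.0015,0,0,0,0],[0,0,-0.001,0,0,0,0],[0,0,0,0,0,0,0],[0,0,0,0,0,0,0]]

```text
time: 23.1
eef_pos: [0.6196, -0.0777, 0.0623]
tool_rot: [-0.001, 0.999, 0.05, -0.0]
contact_force: [-1.4, 6.6, 0.3]
opening: 0.0067
```

```bash
python3 st.py
```

```text
{'eef_pos': [0.6196, -0.0777, 0.0623], 'tool_rot': [-0.0008, 0.9987, 0.0502, -0.0001], 'contact_force': [-1.4248, 6.6265, 0.2766], 'wrist_torque': [0.7424, 0.1025, -0.0154], 'opening': 0.0067}
along 0.2096838559859966
```

>>> carry_out:
  targets:
    - [[0.1,0,0,0,0,0,0],[0.2,0,0,0,0,0,0],[0.3,0,0,0,0,0,0],[0.3,0,0,0,0,0,0],[0.3,0,0,0,0,0,0]]

```text
time: 23.6
eef_pos: [0.6186, -0.071, 0.0625]
tool_rot: [-0.005, 0.999, 0.051, -0.001]
contact_force: [-4.6, 32.4, 9.4]
opening: 0.025
```

```bash
python3 st.py
```

```text
{'eef_pos': [0.6186, -0.071, 0.0625], 'tool_rot': [-0.0051, 0.9987, 0.0511, -0.0012], 'contact_force': [-4.5932, 32.3544, 9.3905], 'wrist_torque': [3.2593, 0.5562, -0.1326], 'opening': 0.025}
along 0.2029890929101998
```

The front finger is pressing on the cabinet front at this opening, so I narrow it before lifting.

>>> carry_out:
  targets:
    - [[0.17,0,0,0,0,0,0],[0.17,0,0,0,0,0,0],[0.17,0,0,0,0,0,0]]

```text
time: 23.9
eef_pos: [0.6198, -0.0751, 0.0626]
tool_rot: [-0.002, 0.999, 0.051, 0.0]
contact_force: [-0.7, 18.2, 2.7]
opening: 0.0145
```

```bash
python3 st.py
```

```text
{'eef_pos': [0.6198, -0.0751, 0.0626], 'tool_rot': [-0.0023, 0.9987, 0.0506, 0.0001], 'contact_force': [-0.7199, 18.2451, 2.6723], 'wrist_torque': [1.901, 0.108, 0.0647], 'opening': 0.0145}
along 0.2071504103624441
```

>>> carry_out:
  targets:
    - [[0.17,0,-0.0015,0,0,0,0],[0.17,0,-0.0013,0,0,0,0],[0.17,0,0,0,0,0,0],[0.17,0,0,0,0,0,0]]

```text
time: 24.3
eef_pos: [0.6197, -0.0751, 0.0627]
tool_rot: [-0.001, 0.999, 0.05, 0.0]
contact_force: [-0.6, 8.0, 2.0]
opening: 0.0142
```

```bash
python3 st.py
```

```text
{'eef_pos': [0.6197, -0.0751, 0.0627], 'tool_rot': [-0.0006, 0.9987, 0.0501, 0.0003], 'contact_force': [-0.6267, 8.037, 1.9711], 'wrist_torque': [0.7725, 0.0594, -0.0053], 'opening': 0.0142}
along 0.2071770864293477
```

>>> carry_out:
  targets:
    - [[0.17,0,-0.001,0,0,0,0],[0.17,0,0,0,0,0,0],[0.17,0,0,-0.002,0,0,0],[0.17,0,0,0,0,0,0]]

```text
time: 24.7
eef_pos: [0.6197, -0.076, 0.0647]
tool_rot: [0.001, 0.999, 0.05, 0.0]
contact_force: [-0.3, 0.8, 1.2]
opening: 0.0144
```

```bash
python3 st.py
```

```text
{'eef_pos': [0.6197, -0.076, 0.0647], 'tool_rot': [0.0005, 0.9988, 0.0498, 0.0004], 'contact_force': [-0.3086, 0.7573, 1.2272], 'wrist_torque': [0.0371, 0.0282, -0.0165], 'opening': 0.0144}
along 0.20802692097545333
```

>>> carry_out:
  targets:
    - [[0.17,0,0,-0.004,0,0,0],[0.17,0,0,-0.006,0,0,0],[0.17,0,0,-0.008,0,0,0],[0.17,0,0,0,0,0,0]]

```text
time: 25.1
eef_pos: [0.6205, -0.0757, 0.0841]
tool_rot: [0.001, 0.999, 0.05, 0.001]
contact_force: [0.8, 0.0, 0.6]
opening: 0.0142
```

>>> carry_out:
  targets:
    - [[0.17,0,0,-0.012,0,0,0],[0.17,0,0,-0.015,0,0,0],[0.17,0,0,-0.02,0,0,0],[0.17,0,0,-0.02,0,0,0],[0.17,0,-0.01,-0.03,0,0,0]]

```text
time: 25.6
eef_pos: [0.6177, -0.0659, 0.18]
tool_rot: [-0.0, 0.999, 0.049, -0.001]
contact_force: [-0.6, 0.9, 0.1]
opening: 0.0147
```

>>> carry_out:
  targets:
    - [[0.17,-0.03,-0.04,-0.03,0,0,0],[0.17,-0.04,-0.04,0,0,0,0],[0.17,-0.01,-0.01,0,0,0,0],[0.17,0,0,0,0,0,0],[0.17,0,0,0,0,0,0]]

```text
time: 26.1
eef_pos: [0.5405, 0.0065, 0.2059]
tool_rot: [0.0, 0.999, 0.05, 0.001]
contact_force: [1.1, -0.3, 0.9]
opening: 0.0145
```

```bash
python3 st.py; python3 - <<'E'
from h import *
from workcell import bot
snap("wrist4")
for n in("side","scene"):
    c=bot.calibration(n);np.savez(f"pics/{n}4.npz",K=c["camera_matrix"],V=c["view"]);cv2.imwrite(f"pics/{n}4.png",bot.camera(n)[:,:,::-1])
a=crop("wrist4",400,0,400,300,480,360)
b=crop("scene4",470,300,200,225,320,360)
c=crop("side4",360,150,133.3,80,400,240)
d=crop("side4",330,200,260,156,400,240)
cv2.imwrite("pics/m.png",np.vstack([np.hstack([a,b]),np.hstack([c,d])]))
E
```

```text
{'eef_pos': [0.5405, 0.0065, 0.2059], 'tool_rot': [0.0004, 0.9987, 0.05, 0.001], 'contact_force': [1.0717, -0.2987, 0.8729], 'wrist_torque': [0.02, -0.0301, -0.0495], 'opening': 0.0145}
along 0.11801584900841575
```

View pics/m.png

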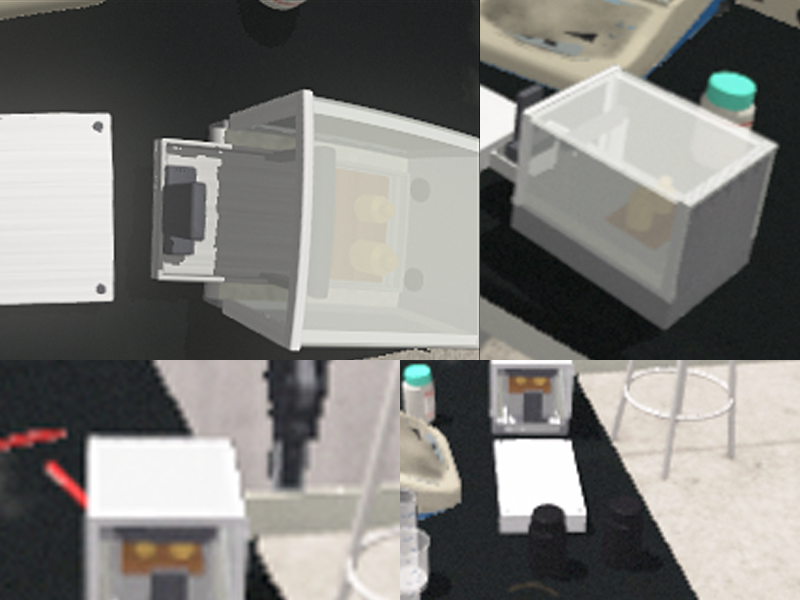

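```bash
python3 - <<'E'
from h import *
np.set_printoptions(precision=4,suppress=True)
f=lambda X,Y:(400+X/1.2,Y/1.2)
h=np.array([.1025,-.9947,0]);T=np.array([.6196,-.0777,0])
W=lambda p,z:plane("wrist4",p,z)
al=lambda p:round(float((p-T)@h)*1000,1)
s1=tri(("wrist1",(393,460)),("wrist4",f(412,280)));s2=tri(("wrist1",(463.5,453)),("wrist4",f(420,190)));print("stops",s1,s2,al(s1[0]),al(s2[0]))
print("stop left edges",[ (z,al(W(f(402.5,280),z)),al(W(f(410.5,190),z)),al(W(f(421,280),z)) ) for z in(.03,.05)])
print("nose rim (exp 174)",al(W(f(408,160),.046)),al(W(f(402,290),.046)))
print("tail rim (exp -6)",al(W(f(155,139),.046)),al(W(f(153,278),.046)),"tab top(0)",al(W(f(170,205),.096)))
print("stand edge",al(W(f(112,115),.032)),al(W(f(113,300),.032)))
print("lip",al(W(f(212,122),.03)),al(W(f(204,300),.03)),"roof",al(W(f(308,92),.12)),al(W(f(297,349),.12)))
cv2.imwrite("pics/n.png",crop("wrist4",680,80,80,200,320,800))
E
```

```text
stops (array([ 0.6072, -0.2657,  0.0383]), [0.0001272742436339383, 0.00012727424363397213]) (array([ 0.667 , -0.2526,  0.0477]), [4.327561845250396e-05, 4.327561845247739e-05]) 185.7 178.9
stop left edges [(0.03, 183.7, 185.4, 202.4), (0.05, 166.3, 167.9, 183.9)]
nose rim (exp 174) 168.5 170.3
tail rim (exp -6) -9.4 -8.8 tab top(0) -15.5
stand edge -30.7 -28.4
lip 30.3 28.7 roof 43.7 44.5
```

Last view: the tray is inside the cabinet, level, with its nose close to the stop discs (412,280), (420,190). The image can't tell touching from 3 mm short. I'll check with a gentle push on the tab from behind with shut fingers, which stay clear of the cabinet.

>>> carry_out:
  targets:
    - [[0,0.035,0.026,0,0,0,0],[0,0.035,0.026,0,0,0,0],[0,0,0,0.03,0,0,0],[0,0,0,0.03,0,0,0],[0,0,0,0,0,0,0]]

```text
time: 26.75
eef_pos: [0.6117, -0.0382, 0.1393]
tool_rot: [-0.001, 0.999, 0.049, -0.005]
contact_force: [-0.6, -0.7, -1.2]
opening: 0.0001
```

>>> carry_out:
  targets:
    - [[0,0,0,0.03,0,0,0],[0,0,0,0.03,0,0,0],[0,0,0,0.02,0,0,0],[0,0,0,0.006,0,0,0],[0,0,0,0,0,0,0]]
  squeeze: 30

```text
time: 27.25
eef_pos: [0.6146, -0.0381, 0.0591]
tool_rot: [-0.0, 0.999, 0.05, -0.0]
contact_force: [-0.5, -0.8, 0.6]
opening: -0.0
```

>>> carry_out:
  targets:
    - [[0,0,0.005,0,0,0,0],[0,0,0.005,0,0,0,0],[0,0,0,0,0,0,0],[0,0,0,0,0,0,0]]

```text
time: 27.65
eef_pos: [0.616, -0.0483, 0.0598]
tool_rot: [0.0, 0.999, 0.05, 0.001]
contact_force: [-0.1, -0.4, 0.2]
opening: -0.0001
```

```bash
python3 st.py
```

```text
{'eef_pos': [0.616, -0.0483, 0.0598], 'tool_rot': [0.0002, 0.9988, 0.0496, 0.0007], 'contact_force': [-0.0504, -0.4167, 0.2267], 'wrist_torque': [0.0025, -0.0081, 0.0063], 'opening': -0.0001}
along 0.18005029094000763
```

Advance in 2 mm steps, watching the force.

>>> carry_out:
  targets:
    - [[0,0,0.002,0,0,0,0],[0,0,0.002,0,0,0,0],[0,0,0,0,0,0,0],[0,0,0,0,0,0,0]]

```text
time: 28.05
eef_pos: [0.6158, -0.0518, 0.0589]
tool_rot: [-0.0, 0.999, 0.05, -0.0]
contact_force: [-0.3, -0.2, -0.7]
opening: 0.0001
```

>>> carry_out:
  targets:
    - [[0,0,0.002,0,0,0,0],[0,0,0.002,0,0,0,0],[0,0,0,0,0,0,0],[0,0,0,0,0,0,0]]

```text
time: 28.45
eef_pos: [0.6163, -0.0558, 0.0589]
tool_rot: [-0.0, 0.999, 0.05, -0.0]
contact_force: [0.7, 0.3, -1.0]
opening: -0.0002
```

>>> carry_out:
  targets:
    - [[0,0,0.002,0,0,0,0],[0,0,0,0,0,0,0],[0,0,0,0,0,0,0]]

```text
time: 28.75
eef_pos: [0.6165, -0.0578, 0.0589]
tool_rot: [-0.0, 0.999, 0.05, 0.0]
contact_force: [-0.3, 0.4, 0.1]
opening: -0.0002
```

>>> carry_out:
  targets:
    - [[0,0,0.0015,0,0,0,0],[0,0,0,0,0,0,0],[0,0,0,0,0,0,0]]

```text
time: 29.05
eef_pos: [0.6166, -0.0593, 0.0589]
tool_rot: [0.0, 0.999, 0.05, -0.0]
contact_force: [-0.6, 0.5, -0.5]
opening: -0.0
```

>>> carry_out:
  targets:
    - [[0,0,0.0015,0,0,0,0],[0,0,0,0,0,0,0],[0,0,0,0,0,0,0]]

```text
time: 29.35
eef_pos: [0.6167, -0.0605, 0.0589]
tool_rot: [-0.0, 0.999, 0.05, -0.0]
contact_force: [0.4, 2.8, 0.7]
opening: 0.0001
```

>>> carry_out:
  targets:
    - [[0,0,0.0015,0,0,0,0],[0,0,0,0,0,0,0],[0,0,0,0,0,0,0]]

```text
time: 29.65
eef_pos: [0.6169, -0.0623, 0.0589]
tool_rot: [0.0, 0.999, 0.05, 0.0]
contact_force: [0.2, 2.3, -0.3]
opening: 0.0001
```

>>> carry_out:
  targets:
    - [[0,0,0.0015,0,0,0,0],[0,0,0,0,0,0,0],[0,0,0,0,0,0,0]]

```text
time: 29.95
eef_pos: [0.617, -0.0637, 0.0589]
tool_rot: [-0.0, 0.999, 0.05, -0.0]
contact_force: [0.4, 3.4, 0.8]
opening: -0.0
```

The tray does slide on under about 2.5 N, so it was not home: the earlier resistance was the finger against the cabinet. I keep pushing.

>>> carry_out:
  targets:
    - [[0,0,0.0015,0,0,0,0],[0,0,0,0,0,0,0],[0,0,0,0,0,0,0]]

```text
time: 30.25
eef_pos: [0.617, -0.0637, 0.0589]
tool_rot: [-0.001, 0.999, 0.05, -0.0]
contact_force: [0.3, 9.0, 3.0]
opening: 0.0002
```

>>> carry_out:
  targets:
    - [[0,0,0.0015,0,0,0,0],[0,0,0,0,0,0,0],[0,0,0,0,0,0,0]]

```text
time: 30.55
eef_pos: [0.617, -0.0638, 0.0589]
tool_rot: [-0.002, 0.999, 0.05, -0.0]
contact_force: [-0.9, 13.4, 4.3]
opening: 0.0002
```

>>> carry_out:
  targets:
    - [[0,0,0.0015,0,0,0,0],[0,0,0,0,0,0,0],[0,0,0,0,0,0,0]]

```text
time: 30.85
eef_pos: [0.617, -0.0638, 0.059]
tool_rot: [-0.003, 0.999, 0.05, -0.001]
contact_force: [-1.3, 18.9, 5.8]
opening: -0.0002
```

>>> carry_out:
  targets:
    - [[0,0,-0.004,0,0,0,0],[0,0,-0.006,0,0,0,0],[0,0,-0.015,0,0,0,0],[0,0,-0.02,-0.01,0,0,0],[0,0,-0.02,-0.04,0,0,0]]

```text
time: 31.35
eef_pos: [0.6071, -0.0023, 0.1046]
tool_rot: [-0.001, 0.999, 0.049, -0.005]
contact_force: [-0.3, 0.9, 0.4]
opening: 0.0002
```

>>> carry_out:
  targets:
    - [[0,-0.02,0,-0.05,0,0,0],[0,-0.03,0,-0.04,0,0,0],[0,-0.02,0,0,0,0,0],[0,0,0,0,0,0,0],[0,0,0,0,0,0,0]]

```text
time: 31.85
eef_pos: [0.5428, -0.0102, 0.1952]
tool_rot: [0.0, 0.999, 0.05, 0.0]
contact_force: [1.2, -0.4, -0.4]
opening: -0.0003
```

```bash
python3 st.py; python3 - <<'E'
from h import *
from workcell import bot
np.set_printoptions(precision=4,suppress=True)
im0=cv2.imread("pics/side4.png");im=bot.camera("side")[:,:,::-1]
sc=bot.camera("scene")[:,:,::-1];cv2.imwrite("pics/scene5.png",sc)
d=np.abs(im.astype(int)-im0).sum(2)>60
n,l,s,c=cv2.connectedComponentsWithStats(d.astype(np.uint8));print("side changes (800px)",[(np.round(s[i]*1.5625).tolist()) for i in range(1,n) if s[i,4]>6])
# teal jar caps in scene and side
for k,i in(("scene",sc),("side",im)):
    m=cv2.inRange(i[:,:,::-1].copy(),(30,140,110),(120,255,210));n,l,s,c=cv2.connectedComponentsWithStats(m);print(k,[(np.round((c[j]+.5)*1.5625).tolist(),(s[j,2:4]*1.5625).tolist()) for j in range(1,n) if s[j,4]>12])
E
```

```text
{'eef_pos': [0.5428, -0.0102, 0.1952], 'tool_rot': [0.0001, 0.9988, 0.0497, 0.0001], 'contact_force': [1.1507, -0.3509, -0.3998], 'wrist_torque': [0.0205, -0.0069, 0.0037], 'opening': -0.0003}
along 0.13484343686389436
side changes (800px) [[439.0, 0.0, 44.0, 33.0, 183.0], [745.0, 0.0, 30.0, 103.0, 541.0], [764.0, 8.0, 36.0, 167.0, 797.0], [431.0, 16.0, 58.0, 116.0, 708.0], [567.0, 16.0, 30.0, 19.0, 114.0], [456.0, 22.0, 8.0, 9.0, 20.0], [489.0, 28.0, 77.0, 25.0, 180.0], [455.0, 45.0, 12.0, 5.0, 22.0], [450.0, 92.0, 6.0, 5.0, 12.0], [458.0, 94.0, 22.0, 5.0, 27.0], [742.0, 111.0, 6.0, 8.0, 22.0], [717.0, 114.0, 9.0, 9.0, 17.0], [441.0, 127.0, 11.0, 12.0, 36.0], [711.0, 125.0, 9.0, 31.0, 45.0], [722.0, 125.0, 20.0, 80.0, 192.0], [456.0, 133.0, 20.0, 45.0, 208.0], [445.0, 141.0, 5.0, 14.0, 20.0], [447.0, 156.0, 5.0, 11.0, 20.0], [448.0, 169.0, 3.0, 11.0, 14.0], [450.0, 177.0, 5.0, 19.0, 38.0], [711.0, 177.0, 12.0, 20.0, 44.0], [456.0, 178.0, 8.0, 17.0, 48.0], [745.0, 184.0, 39.0, 61.0, 259.0], [686.0, 200.0, 28.0, 50.0, 112.0], [781.0, 216.0, 8.0, 8.0, 28.0], [791.0, 217.0, 8.0, 8.0, 30.0], [406.0, 239.0, 19.0, 3.0, 33.0], [780.0, 252.0, 20.0, 6.0, 42.0], [627.0, 289.0, 25.0, 11.0, 58.0], [653.0, 289.0, 12.0, 5.0, 25.0], [642.0, 320.0, 77.0, 17.0, 175.0], [720.0, 336.0, 14.0, 5.0, 33.0], [594.0, 338.0, 52.0, 133.0, 634.0], [594.0, 472.0, 5.0, 11.0, 20.0], [627.0, 541.0, 70.0, 22.0, 242.0]]
scene [([265.0, 262.0], [20.3125, 17.1875]), ([628.0, 362.0], [28.125, 23.4375])]
side [([342.0, 213.0], [17.1875, 12.5]), ([477.0, 427.0], [28.125, 15.625])]
```

```bash
python3 -c "
from workcell import bot
print(bot.hand_in())"
```

```text
the job is handed in; nothing more can be done
None
```

The tray of weights is in the cabinet against its stops, the jar stands upright on the bench, and the job was handed in at about 32 s of the 67 s allowed.

- **Jar:** I moved the green-capped jar from the stand to about (0.50, 0.49) on the bench. After the job both jars' caps show where expected in the cameras.
- **Tray to the stand:** I carried the tray level by its cross bar, set it on the stand with its nose towards the cabinet, and let go.
- **Slide:** I took it by the tail tab and slid it across the gap. The tool's tilt and height stayed steady. For a few millimetres after the tail left the stand the tab bore nearly the whole tray, before I lowered it 2 mm onto the deck.

**First attempt fell short:** the resistance I took for the stops was the front finger against the cabinet. On release the finger pressed on the cabinet with about 32 N, below the 40 N limit. An image estimate also put the tray about 3 mm short.

**Correction:** I pushed the tail tab from behind with shut fingers. The tray slid about 3.4 mm at roughly 3 N, then stopped hard and held up to 19 N. The image estimate of the remaining gap, about 3 mm, agrees with this.

**Not checked:** I had used all my picture views, so the final home position rests on force and position readings and has not been seen in an image. I saw no sign that jar2, the beaker or the cylinder was disturbed, but I did not measure the beaker or the cylinder at the end.

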